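# Tip out the block tray at the toy-packing bench

### The arm

A 7-joint arm with a two-finger parallel gripper is mounted at the origin on the work surface. World frame = base frame: x ahead of the robot, y to its left, z up, the work surface at z = 0. Lengths are in m, angles in degrees, forces in N, time in s.
With the tool pointing down it reaches from about 0.425 to 0.875 m from the base axis. Payload 8.4 kg.
Tool frame: the origin (TCP) lies at the very end of the fingers, on their centre line; the grasp point (between the pads) lies 19 mm behind it (grip_depth is the distance from the TCP to the grasp point, in m); z points along the fingers, y is the line along which they close (so a half turn about z gives the same grasp; the last joint's range is limited). The gripper opens to 85 mm and grips with 20 to 120 N. Pads are 22 mm wide; open, the fingers measure 114 mm over their backs; the gripper's body (76 mm by 85 mm) begins 54 mm behind the grasp point. The pads swing forward as they close: fully open they stand 13 mm farther back than shut.
Start: joints at [-77.132, 19.091, 2.286, 83.961, -0.768, 76.965, -3.352], TCP at [0.207, 0.616, 0.231] pointing down, gripper open.
Joint ranges: [-147.57, 147.57], [-21.85, 119.76], [-74.77, 79.35], [14.55, 137.4], [-85.83, 265.84], [4.83, 119.75], [-152.11, 152.11]. Speed limits (degrees/s): [127.2, 127.2, 159.86, 159.86, 180, 180, 180].

### API

Orientations are given as a 3x3 rotation matrix whose columns are the frame's x, y, z axes.
In Python, from cell import * gives the robot as it stands.
- The arm moves only by the tool drive_tool, never from a script. Its argument "series" is text: rows parted by semicolons, each of 7 numbers parted by spaces: the turn, a rotation vector about the tool's x, y, z in rad, then the shift along the tool's x, y, z in m, then the opening, from 0 (shut) to 1 (fully open). A call has 1 to 20 rows; each row shifts and turns the commanded pose from where the row before left it, along the tool's axes as they then stand; what a row does not reach is not made up. A row lasts 1/10 s, in which the tool goes at most 50 mm and 8.59 degrees, less where a joint would pass 70% of its speed; a pose out of reach is approached as far as the arm can. A call with a gripper value outside its range is refused whole. The fingers move at their own pace and stop on an object; "squeeze" is the grip in N (left out, the last holds). Time passes only in rows, so rows that do not move let the fingers close. It gives the time, the measured TCP pose, the force, the opening and the grip force at its end, in the units of the state.
- sense(): the state, without advancing time (a new reading comes with each control period).
- grab_frame(name): name is "side" or "top"; returns (picture, depth): 400x640x3 uint8, blue, green, red; 400x640 float32, m along the optical axis (not along the pixel's ray), 0 where there is no reading.
- camera_model(name): a dict with "intrinsics" (3x3 intrinsics, pixels), "dist_coeffs" ([k1, k2, p1, p2, k3] as OpenCV has them; the pictures are not rectified), "extrinsics" (4x4, takes a point from world to camera coordinates). Camera axes: x right, y up, looking along -z (the intrinsics and any distortion apply to the point x, -y, -z); pixel columns grow to the right and rows downward; lengths in m; the calibration is good to about 2 mm. A picture is of the moment at which its call begins. camera_model takes no time and is no camera call.
- hand_in(): hands the job in; it is judged then, once.
The state is a dict: "t": time; "joints": joint angles; "dq": joint speeds; "joint_efforts": joint torques, N m; "ee_pos": TCP position; "ee_rot": TCP orientation; "force": force on the tool from outside, world axes, zero at the start; "wrist_torque": the same for the moment, N m; "grip_width": finger opening in m; "grip_force": force on a finger pad.
Only numpy, scipy, OpenCV 4.12 (cv2) and the standard library are available. Lean on these libraries where they do the work, as an engineer would, in place of code of your own. Each camera call takes 0.05 s, during which the arm holds its last target. There are 200 camera calls.

### The job

Empty the tipping tray into the blue crate: turn the red isolator handle fully to off, and slide the crate up against the foot of the tray's stand so that it catches the blocks. Only then tip the tray to 40 degrees, keep it there for about a second so that all three blocks slide into the crate, and bring the tray back level. Leave the crate where it is, and do not disturb the tape roll, the sorter board, the glue bottle or the brown packet.

Things in the scene. Friction and masses are not known exactly. Their poses are not given: they have to be found in the camera images.
- tipper: Green fixed stand. Origin on the bench under the tray's middle; +y = pouring side, -x = operator's side. Foot 190 (x) x 130 (y) x 20 mm, y -100 to +30: its +y edge is the crate's stop. Uprights (12 x 50 mm, 190 high) at x = -77, +77 mm. Pivot axis along x at y = 0, 165 mm up. White gauge on the +x side, green band at 35-45 degrees, red pointer on the tray.
- tray (a joint): Tilt of the blue tray, rad: 0 level, positive = pouring side down, 0.698 = 40 degrees; range -0.2 to 1.1. Stiff hinge (0.5 N m), stays where left. Tray 124 (x) x 170 (y) mm, centred on the pivot; floor 3 mm above the axis, walls to 45 mm above it, open on +y (yellow lip). A rocker bar, 36 x 200 mm, fixed to the tray, runs along y at x = -130 mm with a tread to press at each end.
- green_tread (a point): Middle of the upper face of the green tread (40 x 40 mm) on the rocker bar's pouring end, 82 mm from the pivot axis along the bar, 8 mm above it when level; moves with the tray. Pressing it down tips the tray.
- white_tread (a point): Middle of the upper face of the white tread (40 x 40 mm) at the other end of the rocker bar, 82 mm from the pivot axis, 8 mm above it when level; moves with the tray. Pressing it down brings the tray back.
- lip (a point): Middle of the tray's pouring edge, at floor level, 85 mm from the pivot axis; moves with the tray.
- crate: Loose blue open-topped crate, 164 (x) x 180 (y) x 80 mm high, walls 6 mm, 0.5 kg. Origin under its middle; axes roughly parallel to the stand's. It starts 40 to 90 mm short of its place; when it touches the foot its origin is 120 mm from the stand's origin along the stand's +y.
- isolator: Fixed grey isolator box, 84 x 84 x 50 mm high with a yellow plate on top and the red rotary handle in the middle; origin under its middle.
- handle (a joint): Turn of the red isolator handle, in rad: 0 = on (bar along the box's x), pi/2 = fully off (bar along the box's y); grows clockwise seen from above, stop at each end, friction 0.1 N m.
- handle_grip (a point): Middle of the red handle bar, on its axis, 75 mm above the bench. The bar is 76 mm long, 16 mm wide and 30 mm high (top 90 mm above the bench), along this point's x; the point turns with it.
- tape_roll: Bystander: clear tape roll lying flat, 100 mm across, 48 mm high. Origin under its middle.
- sorter_board: Bystander: wooden sorter board 110 (x) x 150 (y) mm with coloured pegs up to 43 mm high. Origin under its middle.
- glue_bottle: Bystander: white glue bottle with red cap, 56 mm across, 130 mm high. Origin under its middle.
- green_block_mid (a point): Loose green lacquered block, 45 x 60 x 28 mm, lying in the tray at the start. This point is its middle.
- red_block_mid (a point): Loose red lacquered block, 45 x 60 x 36 mm, lying in the tray at the start. This point is its middle.
- yellow_disc_mid (a point): Loose yellow lacquered disc, 52 mm across, 30 mm high, lying in the tray at the start. This point is its middle.
- carton: Bystander: closed brown packet with an orange band, 60 (x) x 90 (y) x 55 mm high, beside the crate. Origin under its middle.
Mind the look-alikes: they are no part of the job. There is more than one size of the isolator; the job needs the largest.

How it is judged:
By the outcome, as a careful person would: the job done as asked, in the order asked, and still so for the second after the job is handed in, with the robot touching nothing.
It also fails if it takes over 66 s, if anything falls off the work surface, if the arm or the gripper's body presses on something with over 40 N, if the wrist force passes 120 N, or if a joint passes its speed limit or range.

## Working session

There is one attempt and no reset: what is moved stays moved. The work goes in short steps, Python scripts to look and compute and a tool call to move; the robot and the scene stay as the last step left them, time stands still between calls to the robot, and variables do not carry over. Pictures are saved under pics/ and viewed, at most 10 in all, crops included, and the job is handed in when it is done.

Besides the shell and the picture viewer there is one more tool, called after "Request:" as a command line: name --argument value ..., lists and objects as JSON in quotes. drive_tool: Moves the arm, as the interface text tells. Its arguments: {"type":"object","properties":{"series":{"type":"string"},"squeeze":{"type":"number"}},"required":["series"]}

```bash
ls; mkdir -p pics; python3 - <<'E'
from cell import *
import cv2,numpy as np
s=sense();print(s)
for n in("side","top"):
    p,d=grab_frame(n);cv2.imwrite(f"pics/{n}0.png",p);np.savez(f"pics/{n}0.npz",p=p,d=d)
    print(camera_model(n))
E
```

```text
pics
{'t': 0.0, 'joints': array([-77.13005765,  19.13114166,   2.28529532,  84.01160986,
        -0.76814446,  76.96497354,  -3.35104997]), 'dq': array([-0.0076198 , -0.0237995 , -0.03667152, -0.06079659, -0.02945818,
        0.05804826,  0.0201037 ]), 'joint_efforts': array([-2.96944936e-04, -6.58571577e+01,  1.36526160e+00, -4.05560017e+01,
        1.67354633e-02,  1.25903293e-02,  1.28404577e-05]), 'ee_pos': array([0.20671228, 0.6157727 , 0.23042368]), 'ee_rot': array([[-9.48020503e-01,  3.18208984e-01, -4.11193240e-04],
       [ 3.18209232e-01,  9.48019224e-01, -1.56074749e-03],
       [-1.06824776e-04, -1.61046610e-03, -9.99998697e-01]]), 'force': array([ 0.0585845 , -0.67098504, -0.25451794]), 'wrist_torque': array([-0.0154603 ,  0.01019076,  0.00862701]), 'grip_force': 0.0, 'grip_width': 0.08528142299745914}
{'intrinsics': array([[495.42984222,   0.        , 315.71921679],
       [  0.        , 495.42984222, 203.03674317],
       [  0.        ,   0.        ,   1.        ]]), 'dist_coeffs': array([-0.10475888,  0.        ,  0.        ,  0.        ,  0.        ]), 'extrinsics': array([[ 0.90050469, -0.43459375,  0.0148181 , -0.50899806],
       [ 0.32569752,  0.69665978,  0.63920754, -0.19405522],
       [-0.28811877, -0.57078317,  0.76889151, -1.72147864],
       [ 0.        ,  0.        ,  0.        ,  1.        ]])}
{'intrinsics': array([[392.92671497,   0.        , 314.15309279],
       [  0.        , 392.92671497, 204.85555502],
       [  0.        ,   0.        ,   1.        ]]), 'dist_coeffs': array([-0.05195191,  0.        ,  0.        ,  0.        ,  0.        ]), 'extrinsics': array([[-0.02628383, -0.9996525 ,  0.00201165, -0.06992658],
       [ 0.98771524, -0.02565978,  0.15414338, -0.563104  ],
       [-0.1540382 ,  0.00603842,  0.98804644, -1.13882595],
       [ 0.        ,  0.        ,  0.        ,  1.        ]])}
```

View pics/side0.png

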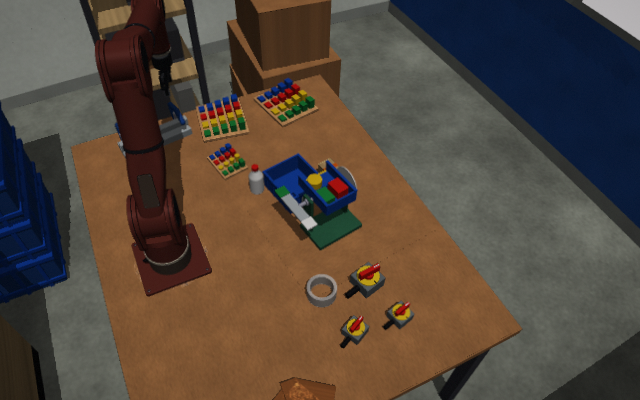

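View pics/top0.png

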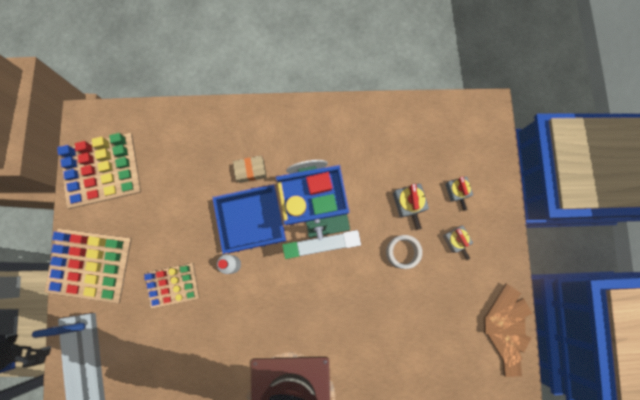

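The top view shows the crate at px (248,220), the tray at (312,195), the green tread at (291,251), the white tread at (352,240) and the largest isolator at (411,200). The glue bottle is at (228,264), against the crate's near-left corner, and the packet is at (249,168). Next I'll measure these.

```bash
cat > h.py <<'E'
import cv2,numpy as np
from cell import *
def cloud(n,p,d):
    "HxWx3 world points"
    m=camera_model(n);h,w=d.shape
    u,v=np.meshgrid(np.arange(w),np.arange(h))
    q=cv2.undistortPoints(np.stack([u,v],-1).reshape(-1,1,2).astype(float),m["intrinsics"],m["dist_coeffs"]).reshape(h,w,2)
    c=np.stack([q[...,0]*d,-q[...,1]*d,-d],-1);E=m["extrinsics"]
    X=(c-E[:3,3])@E[:3,:3]
    X[d==0]=np.nan
    return X
def ray(n,px,z):
    "pixel -> world at height z"
    m=camera_model(n);q=cv2.undistortPoints(np.array(px,float).reshape(-1,1,2),m["intrinsics"],m["dist_coeffs"]).reshape(-1,2)
    E=m["extrinsics"];o=-E[:3,:3].T@E[:3,3]
    r=np.c_[q[:,0],-q[:,1],-np.ones(len(q))]@E[:3,:3]
    return o+r*((z-o[2])/r[:,2])[:,None]
E
python3 - <<'E'
from h import *
for n,(x0,x1,y0,y1) in dict(top=(190,490,140,290),side=(230,430,140,360)).items():
    f=np.load(f"pics/{n}0.npz");p,d=f["p"],f["d"]
    k=800/(x1-x0) if n=="top" else 2.7
    cv2.imwrite(f"pics/{n}c.png",cv2.resize(p[y0:y1,x0:x1],None,fx=k,fy=k,interpolation=cv2.INTER_CUBIC))
    X=cloud(n,p,d)
    hsv=cv2.cvtColor(p,cv2.COLOR_BGR2HSV);H,S,V=[hsv[...,i].astype(int) for i in range(3)]
    reg={"top":dict(iso=(390,430,175,230),bottle=(212,245,250,278),packet=(228,270,150,185),tray=(272,350,160,230),crate=(208,290,180,255),gtread=(280,302,240,262),wtread=(335,365,228,252),tape=(384,425,232,272))}.get(n,{})
    for kk,(a,b,c,e) in reg.items():
        x=X[c:e,a:b].reshape(-1,3);x=x[np.isfinite(x[:,0])]
        t=x[x[:,2]>0.02]
        print(n,kk,len(t),"z pct",np.percentile(t[:,2],[5,25,50,75,95,99]).round(3),"xy",np.percentile(t[:,0],[2,98]).round(3),np.percentile(t[:,1],[2,98]).round(3))
    # table check
    print(n,"table z",np.nanmedian(X[300:320,450:470,2] if n=="top" else X[270:290,230:250,2]))
    def rect(mask,name):
        x=X[mask];x=x[np.isfinite(x[:,0])]
        if len(x)<8:print(name,len(x));return
        print(n,name,len(x),"z",np.median(x[:,2]).round(3),cv2.minAreaRect(x[:,:2].astype(np.float32)*1000))
    z=X[...,2];x=X[...,0];y=X[...,1]
    iso=(abs(x-0.62)<.1)&(y<-.2)&(y>-.36)
    rect(iso&(z>.08)&(z<.1)&((H<8)|(H>172))&(S>150),"handle")
    rect(iso&(z>.04)&(z<.06),"isotop")
    rect((H>105)&(H<130)&(S>120)&(abs(z-.08)<.012)&(y>-0.02)&(y<.3)&(x>.4),"crate rim")
    rect((H>105)&(H<130)&(S>120)&(abs(z-.208)<.015)&(x>.3)&(abs(y)<.3),"tray rim")
    rect((H>45)&(H<85)&(S>100)&(abs(z-.173)<.02)&(x<.56)&(x>.35),"gtread")
    rect((S<50)&(abs(z-.173)<.012)&(x<.56)&(x>.35)&(y<.05)&(y>-.3),"wtread+bar")
E
```

```text
top iso 937 z pct [0.026 0.047 0.051 0.057 0.089 0.092] xy [0.49  0.609] [-0.42  -0.332]
top bottle 405 z pct [0.035 0.077 0.087 0.099 0.13  0.132] xy [0.366 0.431] [0.144 0.193]
top packet 667 z pct [0.033 0.051 0.053 0.055 0.057 0.058] xy [0.647 0.712] [0.065 0.153]
top tray 3999 z pct [0.078 0.167 0.185 0.202 0.213 0.216] xy [0.486 0.652] [-0.165  0.022]
top crate 1635 z pct [0.028 0.068 0.078 0.164 0.175 0.21 ] xy [0.424 0.615] [-0.017  0.206]
top gtread 280 z pct [0.167 0.169 0.171 0.173 0.175 0.176] xy [0.404 0.45 ] [-0.046  0.005]
top wtread 381 z pct [0.165 0.169 0.171 0.172 0.175 0.176] xy [0.427 0.486] [-0.2   -0.137]
top tape 493 z pct [0.025 0.043 0.046 0.048 0.05  0.052] xy [0.368 0.461] [-0.395 -0.3  ]
top table z -0.0004923171388927404
handle 0
top isotop 233 z 0.05 ((565.5057983398438, -346.3843078613281), (86.2968978881836, 28.988189697265625), 2.9215328693389893)
top crate rim 606 z 0.078 ((521.8248291015625, 108.32324981689453), (167.1738739013672, 184.6612548828125), 10.92004680633545)
top tray rim 532 z 0.211 ((564.4635009765625, -78.59529876708984), (128.6365509
[... 283 characters left out ...]
, 8.244898796081543)
side table z 3.250757799264296e-05
handle 0
side isotop 100 z 0.052 ((563.3145751953125, -346.0311584472656), (82.9769515991211, 20.709217071533203), 6.211777210235596)
side crate rim 488 z 0.077 ((1427.394287109375, 113.28172302246094), (1997.7838134765625, 277.3250427246094), 2.7456228733062744)
side tray rim 515 z 0.209 ((564.8562622070312, -81.08390808105469), (135.49966430664062, 179.3538818359375), 7.827539443969727)
side gtread 196 z 0.173 ((490.83392333984375, -63.94361877441406), (100.48507690429688, 201.38455200195312), 39.87501525878906)
side wtread+bar 486 z 0.169 ((476.8828125, -115.36616516113281), (114.81718444824219, 167.84939575195312), 7.92500114440918)
```

View pics/topc.png

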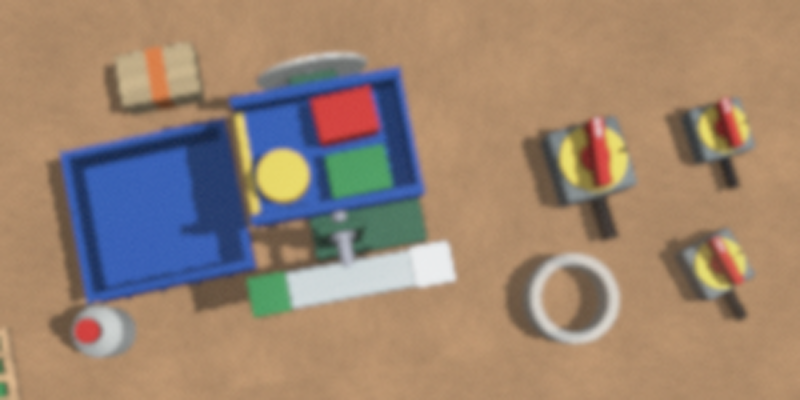

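View pics/sidec.png

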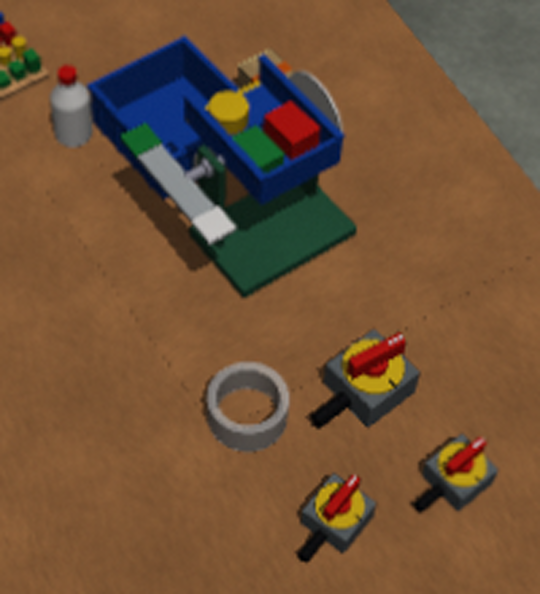

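```bash
cat > m.py <<'E'
from h import *
def rect(P,trim=1.5):
    best=None
    for a in np.radians(np.arange(-25,25,.25)):
        R=np.array([[np.cos(a),np.sin(a)],[-np.sin(a),np.cos(a)]]);q=P@R.T
        lo,hi=np.percentile(q,trim,axis=0),np.percentile(q,100-trim,axis=0)
        A=np.prod(hi-lo)
        if best is None or A<best[0]:best=(A,np.degrees(a),R.T@((lo+hi)/2),hi-lo)
    return best[1:]
def hsv(p):
    h=cv2.cvtColor(p,cv2.COLOR_BGR2HSV).astype(int);return h[...,0],h[...,1],h[...,2]
def comp(mask):
    n,l,s,_=cv2.connectedComponentsWithStats(mask.astype(np.uint8),connectivity=8)
    return l==1+np.argmax(s[1:,4])
def measure(n,p,d):
    X=cloud(n,p,d);x,y,z=X[...,0],X[...,1],X[...,2];H,S,V=hsv(p)
    blue=(H>103)&(H<132)&(S>110);red=((H<8)|(H>172))&(S>140);grn=(H>40)&(H<95)&(S>70)
    ws=(x>.3)&(x<.85)&(y>-.5)&(y<.3)
    M=dict(handle=(red&ws&(y<-.25)&(y>-.42)&(x>.45)&(z>.06),.09),isotop=(ws&(y<-.25)&(y>-.42)&(x>.47)&(z>.042)&(z<.075),.05),
     crate=(blue&ws&(abs(z-.08)<.01)&(y>-.03),.08),tray=(blue&ws&(abs(z-.21)<.012),.21),
     gtread=(grn&ws&(abs(z-.173)<.02)&(x<.47)&(y>-.12)&(y<.05),.173),wtread=((S<40)&(V>150)&ws&(abs(z-.173)<.02)&(x<.5)&(y<-.1)&(y>-.25),.173),
     foot=(grn&ws&(abs(z-.02)<.012)&(x>.4)&(y>-.25),.02),packet=(ws&(abs(z-.055)<.01)&(x>.63)&(y>.03)&(y<.2),.055),
     bottle=(ws&(z>.115)&(z<.145)&(y>.1)&(x<.5),.13),redb=(red&ws&(z>.18)&(y>-.2),.204),grnb=(grn&ws&(z>.18)&(y>-.2)&(x>.5),.196),
     yel=((H>18)&(H<35)&(S>120)&ws&(z>.188)&(y>-.2),.198))
    for k,(m,h) in M.items():
        if m.sum()<6: print(n,k,m.sum());continue
        m=comp(m);r,c=np.nonzero(m);P=ray(n,np.c_[c,r],h)[:,:2]
        a,ctr,sz=rect(P);print(n,k,m.sum(),"zmed %.3f z95 %.3f"%(np.median(z[m]),np.percentile(z[m],95)),"yaw %.1f"%a,"c",ctr.round(4),"sz",sz.round(3))
E
python3 - <<'E'
from m import *
for n in("top","side"):
    f=np.load(f"pics/{n}0.npz");measure(n,f["p"],f["d"])
E
```

```text
top handle 134 zmed 0.087 z95 0.092 yaw -3.7 c [ 0.5682 -0.3725] sz [0.062 0.023]
top isotop 583 zmed 0.052 z95 0.066 yaw 11.8 c [ 0.5701 -0.3766] sz [0.082 0.082]
top crate 612 zmed 0.078 z95 0.082 yaw 10.5 c [0.5208 0.1083] sz [0.165 0.182]
top tray 294 zmed 0.212 z95 0.215 yaw 9.8 c [ 0.5497 -0.0829] sz [0.098 0.16 ]
top gtread 216 zmed 0.172 z95 0.175 yaw 8.0 c [ 0.4228 -0.0183] sz [0.038 0.036]
top wtread 545 zmed 0.170 z95 0.174 yaw 9.0 c [ 0.444  -0.1505] sz [0.037 0.098]
top foot 336 zmed 0.019 z95 0.023 yaw 7.3 c [ 0.5048 -0.1456] sz [0.044 0.073]
top packet 598 zmed 0.053 z95 0.057 yaw 8.8 c [0.6801 0.1104] sz [0.06  0.088]
top bottle 80 zmed 0.129 z95 0.132 yaw -18.8 c [0.3919 0.1705] sz [0.024 0.024]
top redb 379 zmed 0.203 z95 0.205 yaw 11.8 c [ 0.5944 -0.0974] sz [0.045 0.055]
top grnb 377 zmed 0.195 z95 0.198 yaw 8.0 c [ 0.5395 -0.1102] sz [0.043 0.058]
top yel 260 zmed 0.197 z95 0.200 yaw -19.5 c [ 0.5363 -0.0348] sz [0.043 0.043]
side handle 168 zmed 0.085 z95 0.094 yaw 8.5 c [ 0.569  -0.3898] sz [0.077 0.032]
side isotop 439 zmed 0.053 z95 0.068 yaw 12.0 c [ 0.5702 -0.3801] sz [0.083 0.082]
side crate 228 zmed 0.077 z95 0.083 yaw 8.5 c [0.5147 0.1396] sz [0.17  0.115]
side tray 444 zmed 0.210 z95 0.215 yaw 9.5 c [ 0.564  -0.0855] sz [0.132 0.173]
side gtread 99 zmed 0.172 z95 0.175 yaw 9.2 c [ 0.4219 -0.0207] sz [0.039 0.037]
side wtread 113 zmed 0.171 z95 0.176 yaw 7.0 c [ 0.4493 -0.1795] sz [0.035 0.04 ]
side foot 1247 zmed 0.018 z95 0.025 yaw 6.8 c [ 0.5684 -0.1214] sz [0.185 0.123]
side packet 99 zmed 0.053 z95 0.060 yaw -2.5 c [0.6764 0.1298] sz [0.067 0.054]
side bottle 43 zmed 0.127 z95 0.133 yaw -21.2 c [0.3891 0.1645] sz [0.022 0.033]
side redb 264 zmed 0.200 z95 0.207 yaw 7.5 c [ 0.5925 -0.1078] sz [0.057 0.07 ]
side grnb 170 zmed 0.194 z95 0.199 yaw 11.5 c [ 0.5451 -0.1155] sz [0.035 0.067]
side yel 141 zmed 0.196 z95 0.201 yaw 19.0 c [ 0.5389 -0.0405] sz [0.044 0.052]
```

```bash
cat > go.py <<'E'
from h import *
def go(*tgt):
    "shift in tool axes from the present pose through world waypoints"
    s=sense();R=s["ee_rot"];p=s["ee_pos"];print("t %.1f"%s["t"],p.round(4),"F",s["force"].round(1),"tooly yaw %.1f"%np.degrees(np.arctan2(R[1,1],R[0,1])),"z",R[:,2].round(3),"j",s["joints"].round(0),"w %.3f"%s["grip_width"])
    for t in tgt:
        d=R.T@(np.array(t)-p);print(t,"shift",d.round(4),"len %.3f"%np.linalg.norm(d));p=np.array(t)
E
python3 - <<'E'
from m import *
from go import go
go((.5,.25,.3),(.57,-.378,.3),(.57,-.378,.2))
for n in("top","side"):
    f=np.load(f"pics/{n}0.npz");p,d=f["p"],f["d"];X=cloud(n,p,d);H,S,V=hsv(p)
    m=((H<10)|(H>170))&(S>100)&(X[...,2]>.082)&(abs(X[...,0]-.57)<.06)&(abs(X[...,1]+.378)<.06)
    r,c=np.nonzero(m);P=ray(n,np.c_[c,r],.09)[:,:2];print(n,m.sum(),rect(P,0))
    u,s,v=np.linalg.svd(P-P.mean(0));print(P.mean(0),np.degrees(np.arctan(v[0,1]/v[0,0])),s)
p=np.load("pics/top0.npz")["p"][170:235,385:440]
q=np.load("pics/side0.npz")["p"][255:320,340:395]
cv2.imwrite("pics/iso.png",cv2.resize(np.hstack([p,q]),None,fx=7,fy=7,interpolation=cv2.INTER_CUBIC))
E
```

```text
t 0.1 [0.2067 0.6158 0.2305] F [0.1 0.1 0.1] tooly yaw 71.4 z [-0.    -0.001 -1.   ] j [-77.  19.   2.  84.  -1.  77.  -3.] w 0.086
(0.5, 0.25, 0.3) shift [-0.3945 -0.2536 -0.0691] len 0.474
(0.57, -0.378, 0.3) shift [-0.2662 -0.5731  0.0009] len 0.632
(0.57, -0.378, 0.2) shift [0.     0.0002 0.1   ] len 0.100
top 110 (np.float64(4.25), array([ 0.57265438, -0.37669572]), array([0.07210238, 0.01632656]))
[ 0.56722883 -0.37624538] 6.943158431516909 [0.19747477 0.04772529]
side 100 (np.float64(6.75), array([ 0.57315666, -0.38120188]), array([0.0772912 , 0.01770562]))
[ 0.57081561 -0.38112935] 6.366155195138468 [0.21971438 0.05056869]
```

View pics/iso.png

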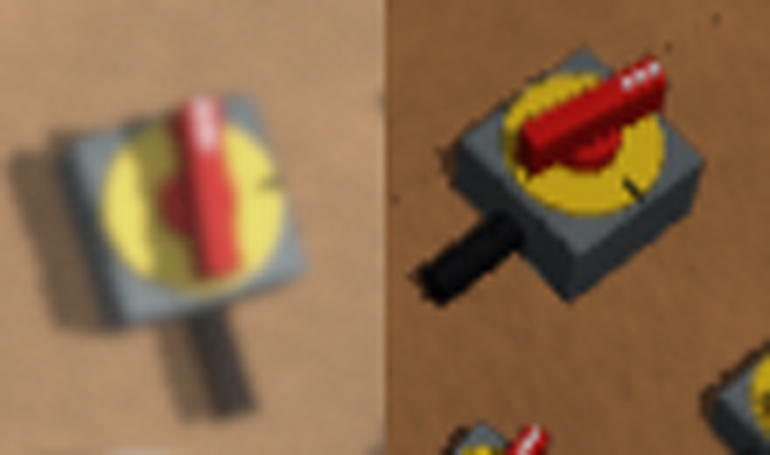

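The crop shows the largest isolator's bar at about 6° yaw, with its box at about 12°. The off tick is on the -y side, so the bar has to turn about 84° clockwise.

Request:
drive_tool --series "0 0 0 -0.033 -0.021 -0.006 1;0 0 0 -0.033 -0.021 -0.006 1;0 0 0 -0.033 -0.021 -0.006 1;0 0 0 -0.033 -0.021 -0.006 1;0 0 0 -0.033 -0.021 -0.006 1;0 0 0 -0.033 -0.021 -0.006 1;0 0 0 -0.033 -0.021 -0.006 1;0 0 0 -0.033 -0.021 -0.006 1;0 0 0 -0.033 -0.021 -0.006 1;0 0 0 -0.033 -0.021 -0.006 1;0 0 0 -0.033 -0.021 -0.006 1;0 0 0 -0.033 -0.021 -0.006 1"

```text
t: 1.3
ee_pos: [0.5027, 0.2498, 0.3033]
ee_rot: [[-0.948, 0.318, -0.0], [0.318, 0.948, -0.0], [0.0, -0.0, -1.0]]
force: [0.1, 0.8, 0.1]
grip_width: 0.0855
grip_force: 0.0
```

Request:
drive_tool --series "0 0 0 -0.0175 -0.038 0 1;0 0 0 -0.0175 -0.038 0 1;0 0 0 -0.0175 -0.038 0 1;0 0 0 -0.0175 -0.038 0 1;0 0 0 -0.0175 -0.038 0 1;0 0 0 -0.0175 -0.038 0 1;0 0 0 -0.0175 -0.038 0 1;0 0 0 -0.0175 -0.038 0 1;0 0 0 -0.0175 -0.038 0 1;0 0 0 -0.0175 -0.038 0 1;0 0 0 -0.0175 -0.038 0 1;0 0 0 -0.0175 -0.038 0 1;0 0 0 -0.0175 -0.038 0 1;0 0 0 -0.0175 -0.038 0 1;0 0 0 -0.0175 -0.038 0 1;0 0 -0.14 0 0 0 1;0 0 -0.14 0 0 0 1;0 0 -0.14 0 0 0 1;0 0 0 0 0 0 1"

```text
t: 3.2
ee_pos: [0.5693, -0.3727, 0.3029]
ee_rot: [[-0.995, -0.098, -0.001], [-0.098, 0.995, 0.0], [0.001, 0.001, -1.0]]
force: [0.6, 0.7, -0.0]
grip_width: 0.0852
grip_force: 0.0
```

```bash
python3 -c "
from go import go
go((.572,-.379,.15),(.572,-.379,.062))"
```

```text
t 3.2 [ 0.5693 -0.3727  0.3029] F [ 0.6  0.7 -0. ] tooly yaw 95.6 z [-0.001  0.    -1.   ] j [  2.  25.  40.  74. -16.  87. 136.] w 0.085
(0.572, -0.379, 0.15) shift [-0.0021 -0.0066  0.1529] len 0.153
(0.572, -0.379, 0.062) shift [-0.0001 -0.      0.088 ] len 0.088
```

Request:
drive_tool --series "0 0 0 -0.001 -0.003 0.04 1;0 0 0 -0.001 -0.0035 0.04 1;0 0 0 0 0 0.04 1;0 0 0 0 0 0.04 1;0 0 0 0 0 0.04 1;0 0 0 0 0 0.04 1;0 0 0 0 0 0 1;0 0 0 0 0 0 0;0 0 0 0 0 0 0;0 0 0 0 0 0 0;0 0 0 0 0 0 0;0 0 0 0 0 0 0;0 0 0 0 0 0 0;0 0 0 0 0 0 0;0 0 0 0 0 0 0" --squeeze 40

```text
t: 4.7
ee_pos: [0.5738, -0.3793, 0.0665]
ee_rot: [[-0.995, -0.096, 0.004], [-0.096, 0.995, -0.001], [-0.004, -0.001, -1.0]]
force: [-1.3, 2.7, 13.6]
grip_width: 0.0153
grip_force: 44.8
```

Request:
drive_tool --series "0 0 0 0 0 -0.005 0;0 0 0.14 0 0 0 0;0 0 0.14 0 0 0 0;0 0 0.14 0 0 0 0;0 0 0.14 0 0 0 0;0 0 0.14 0 0 0 0;0 0 0.14 0 0 0 0;0 0 0.14 0 0 0 0;0 0 0.14 0 0 0 0;0 0 0.14 0 0 0 0;0 0 0.14 0 0 0 0;0 0 0.05 0 0 0 0;0 0 0 0 0 0 0;0 0 0 0 0 0 0"

```text
t: 6.1
ee_pos: [0.5729, -0.3798, 0.0673]
ee_rot: [[-0.216, 0.976, 0.001], [0.976, 0.216, -0.003], [-0.003, -0.0, -1.0]]
force: [7.7, -10.3, -19.3]
grip_width: 0.0151
grip_force: 44.8
```

```bash
python3 -c "
from go import go
go((.572,-.379,.15))
from cell import *;print(sense()['wrist_torque'])"
```

```text
t 6.1 [ 0.5729 -0.3798  0.0673] F [  7.7 -10.3 -19.3] tooly yaw 12.5 z [ 0.001 -0.003 -1.   ] j [ -6.  41.  53.  90. -35.  67.  67.] w 0.015
(0.572, -0.379, 0.15) shift [ 0.0007 -0.0007 -0.0827] len 0.083
[-2.04188273 -1.64997184  0.80491429]
```

Request:
drive_tool --series "0 0 0.04 0 0 0.003 0;0 0 0.03 0 0 0 0;0 0 0 0 0 0 0;0 0 0 0 0 0 0"

```text
t: 6.5
ee_pos: [0.5731, -0.3802, 0.0672]
ee_rot: [[-0.149, 0.989, 0.002], [0.989, 0.149, -0.003], [-0.003, 0.002, -1.0]]
force: [0.7, -3.8, 6.5]
grip_width: 0.0153
grip_force: 75.9
```

```bash
python3 -c "
from go import go
go((.572,-.379,.15))
from cell import *;print(sense()['wrist_torque'])"
```

```text
t 6.5 [ 0.5731 -0.3802  0.0672] F [ 0.7 -3.8  6.5] tooly yaw 8.6 z [ 0.002 -0.003 -1.   ] j [ -7.  41.  54.  90. -36.  67.  64.] w 0.015
(0.572, -0.379, 0.15) shift [ 0.0011 -0.0007 -0.0828] len 0.083
[-0.78661965  0.08260824  1.76390578]
```

Request:
drive_tool --series "0 0 0 0 0 0 1;0 0 0 0 0 0 1;0 0 0 0 0 0 1;0 0 0 0 0 0 1;0 0 0 0 0 -0.045 1;0 0 0 0 0 -0.045 1;0 0 0 0 0 -0.045 1;0 0 0 0 0 -0.05 1;0 0 0 0 0 -0.05 1;0 0 -0.145 0 0 0 1;0 0 -0.145 0 0 0 1;0 0 -0.145 0 0 0 1;0 0 -0.145 0 0 0 1;0 0 -0.145 0 0 0 1;0 0 -0.145 0 0 0 1;0 0 -0.145 0 0 0 1;0 0 0 0 0 0 1"

```text
t: 8.2
ee_pos: [0.5719, -0.3789, 0.3004]
ee_rot: [[-0.918, 0.396, 0.0], [0.396, 0.918, 0.0], [0.0, 0.001, -1.0]]
force: [-0.4, -0.2, 0.5]
grip_width: 0.0854
grip_force: 0.0
```

```bash
python3 -c "
from go import go
go((.505,.194,.30))
from m import *
p,d=grab_frame('top');cv2.imwrite('pics/off.png',cv2.resize(p[170:235,385:440],None,fx=7,fy=7));measure('top',p,d)"|head -6
```

```text
t 8.2 [ 0.5719 -0.3789  0.3004] F [-0.4 -0.2  0.5] tooly yaw 66.7 z [ 0.  0. -1.] j [ -2.  28.  49.  74. -21.  87. 111.] w 0.085
(0.505, 0.194, 0.3) shift [0.2881 0.4997 0.0006] len 0.577
top handle 27 zmed 0.089 z95 0.091 yaw 24.8 c [ 0.5652 -0.3554] sz [0.011 0.028]
top isotop 268 zmed 0.051 z95 0.064 yaw 23.2 c [ 0.5899 -0.37  ] sz [0.049 0.083]
top crate 612 zmed 0.078 z95 0.082 yaw 10.5 c [0.5206 0.1086] sz [0.165 0.181]
top tray 243 zmed 0.212 z95 0.215 yaw 9.0 c [ 0.5065 -0.089 ] sz [0.01  0.157]
```

Request:
drive_tool --series "0 0 0 0.0206 0.0357 0 1;0 0 0 0.0206 0.0357 0 1;0 0 0 0.0206 0.0357 0 1;0 0 0 0.0206 0.0357 0 1;0 0 0 0.0206 0.0357 0 1;0 0 0 0.0206 0.0357 0 1;0 0 0 0.0206 0.0357 0 1;0 0 0 0.0206 0.0357 0 1;0 0 0 0.0206 0.0357 0 1;0 0 0 0.0206 0.0357 0 1;0 0 0 0.0206 0.0357 0 1;0 0 0 0.0206 0.0357 0 1;0 0 0 0.0206 0.0357 0 1;0 0 0 0.0206 0.0357 0 1;0 0 -0.145 0 0 0 1;0 0 -0.145 0 0 0 1;0 0 -0.145 0 0 0 1;0 0 -0.145 0 0 0 1;0 0 0 0 0 0 1;0 0 0 0 0 0 1"

```text
t: 10.25
ee_pos: [0.5062, 0.1942, 0.3002]
ee_rot: [[-0.987, -0.163, -0.0], [-0.163, 0.987, -0.0], [0.0, 0.0, -1.0]]
force: [-0.8, 0.4, 0.1]
grip_width: 0.0855
grip_force: 0.0
```

```bash
python3 -c "
from m import *
from go import go
go((.505,.194,.15),(.505,.194,.05))
p,d=grab_frame('top');cv2.imwrite('pics/off.png',cv2.resize(p[140:290,190:490],None,fx=2.66,fy=2.66))
for n in('top','side'):
  p,d=grab_frame(n);X=cloud(n,p,d);H,S,V=hsv(p)
  m=((H<10)|(H>170))&(S>100)&(X[...,2]>.082)&(abs(X[...,0]-.57)<.06)&(abs(X[...,1]+.378)<.06)
  r,c=np.nonzero(m);P=ray(n,np.c_[c,r],.09)[:,:2];u,s,v=np.linalg.svd(P-P.mean(0));print(n,P.mean(0),np.degrees(np.arctan(v[0,1]/v[0,0])),s)"
```

```text
t 10.2 [0.5062 0.1942 0.3002] F [-0.8  0.4  0.1] tooly yaw 99.4 z [-0. -0. -1.] j [-54.   4.  31.  94.  -2.  82.  76.] w 0.086
(0.505, 0.194, 0.15) shift [ 0.0011 -0.      0.1502] len 0.150
(0.505, 0.194, 0.05) shift [-0.  -0.   0.1] len 0.100
top [ 0.56901834 -0.37471811] -74.87646342963313 [0.20182656 0.04847279]
side [ 0.57003205 -0.38138765] -78.12336876070407 [0.22956443 0.05893375]
```

View pics/off.png

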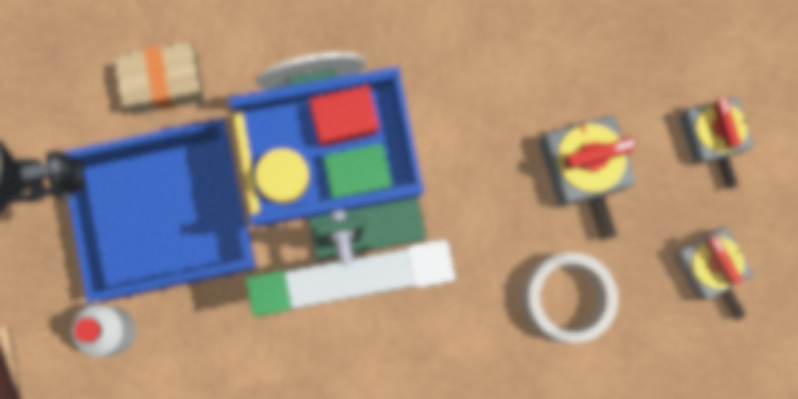

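The bar now points at the off tick, px (630,146) in the crop, and the stop torque I felt fits that. Next I grip the crate's far wall.

Request:
drive_tool --series "0 0 0 0.001 0 0.041 1;0 0 0 0 0 0.041 1;0 0 0 0 0 0.041 1;0 0 0 0 0 0.041 1;0 0 0 0 0 0.041 1;0 0 0 0 0 0.041 1;0 0 0 0 0 0 1;0 0 0 0 0 0 0;0 0 0 0 0 0 0;0 0 0 0 0 0 0;0 0 0 0 0 0 0;0 0 0 0 0 0 0;0 0 0 0 0 0 0;0 0 0 0 0 0 0;0 0 0 0 0 0 0;0 0 0 0 0 0 0" --squeeze 60

```text
t: 12.0
ee_pos: [0.5059, 0.1943, 0.0552]
ee_rot: [[-0.985, -0.17, 0.001], [-0.17, 0.985, 0.001], [-0.001, 0.0, -1.0]]
force: [0.0, -0.7, 7.3]
grip_width: 0.0048
grip_force: 59.9
```

```bash
python3 -c "
from m import *
from go import go
go((.505+.0245,.194-.069,.052))
for n in('top','side'): measure(n,*grab_frame(n))"|grep -E 'F|shift|crate|bottle|tread'
```

```text
t 12.0 [0.5059 0.1943 0.0552] F [ 0.  -0.7  7.3] tooly yaw 99.8 z [ 0.001  0.001 -1.   ] j [-51.  17.  29. 111. -10.  54.  83.] w 0.005
(0.5295, 0.125, 0.052) shift [-0.0114 -0.0723  0.0032] len 0.073
top crate 530 zmed 0.078 z95 0.082 yaw 10.0 c [0.5202 0.1081] sz [0.165 0.181]
top gtread 215 zmed 0.172 z95 0.175 yaw 8.0 c [ 0.4228 -0.0182] sz [0.038 0.036]
top wtread 539 zmed 0.170 z95 0.174 yaw 9.0 c [ 0.4441 -0.1502] sz [0.037 0.098]
top bottle 80 zmed 0.128 z95 0.131 yaw -18.8 c [0.3919 0.1705] sz [0.024 0.024]
side crate 105 zmed 0.078 z95 0.083 yaw -24.8 c [0.4446 0.1493] sz [0.056 0.121]
side gtread 99 zmed 0.172 z95 0.177 yaw 9.2 c [ 0.4219 -0.0207] sz [0.039 0.037]
side wtread 229 zmed 0.170 z95 0.175 yaw 8.0 c [ 0.445  -0.1533] sz [0.035 0.095]
side bottle 48 zmed 0.131 z95 0.142 yaw 11.5 c [0.4872 0.2068] sz [0.015 0.086]
```

Request:
drive_tool --series "0 0 0 -0.001 -0.006 0 0;0 0 0 -0.001 -0.006 0 0;0 0 0 -0.001 -0.006 0 0;0 0 0 -0.001 -0.006 0 0;0 0 0 -0.001 -0.006 0 0;0 0 0 -0.001 -0.006 0 0;0 0 0 -0.001 -0.006 0 0;0 0 0 -0.001 -0.006 0 0;0 0 0 -0.001 -0.006 0 0;0 0 0.01 -0.001 -0.006 0 0;0 0 0 0 -0.004 0 0;0 0 0 0 0 0 0;0 0 0 0 0 0 0"

```text
t: 13.4
ee_pos: [0.5266, 0.1338, 0.0552]
ee_rot: [[-0.987, -0.161, 0.002], [-0.161, 0.987, 0.002], [-0.002, 0.001, -1.0]]
force: [0.1, 3.0, 6.6]
grip_width: 0.005
grip_force: 59.8
```

```bash
python3 -c "
from m import *
from go import go
go((.505+.0245,.194-.069,.052))
for n in('top','side'): measure(n,*grab_frame(n))"|grep -E 'F|shift|crate|bottle|packet|tray|foot'
```

```text
t 13.4 [0.5266 0.1338 0.0552] F [0.1 3.  6.6] tooly yaw 99.3 z [ 0.002  0.002 -1.   ] j [-45.  18.  31. 111. -11.  54.  90.] w 0.005
(0.5295, 0.125, 0.052) shift [-0.0014 -0.0092  0.0032] len 0.010
top crate 237 zmed 0.078 z95 0.082 yaw -8.8 c [0.4647 0.0548] sz [0.054 0.162]
top tray 527 zmed 0.212 z95 0.215 yaw 9.5 c [ 0.5644 -0.0799] sz [0.127 0.161]
top foot 333 zmed 0.019 z95 0.023 yaw 9.8 c [ 0.5048 -0.145 ] sz [0.044 0.074]
top packet 589 zmed 0.054 z95 0.057 yaw 8.8 c [0.6803 0.1106] sz [0.06  0.087]
top bottle 0
side crate 68 zmed 0.078 z95 0.084 yaw 24.8 c [0.4777 0.1146] sz [0.08  0.036]
side tray 447 zmed 0.210 z95 0.215 yaw 9.5 c [ 0.564  -0.0854] sz [0.132 0.173]
side foot 1252 zmed 0.018 z95 0.025 yaw 8.2 c [ 0.568  -0.1204] sz [0.185 0.125]
side packet 96 zmed 0.053 z95 0.059 yaw -6.0 c [0.6767 0.1311] sz [0.068 0.053]
side bottle 41 zmed 0.127 z95 0.130 yaw -21.2 c [0.3891 0.1645] sz [0.022 0.033]
```

Sliding force is about 3 N. I'll creep the crate in until it touches.

Request:
drive_tool --series "0 0 0 -0.001 -0.002 0 0;0 0 0 0 -0.002 0 0;0 0 0 0 -0.002 0 0;0 0 0 0 0 0 0"

```text
t: 13.9
ee_pos: [0.5283, 0.1289, 0.0552]
ee_rot: [[-0.987, -0.161, 0.001], [-0.161, 0.987, 0.002], [-0.002, 0.002, -1.0]]
force: [-1.0, 5.0, 5.6]
grip_width: 0.0051
grip_force: 59.8
```

Request:
drive_tool --series "0 0 0 0 -0.002 0 0;0 0 0 0 -0.001 0 0;0 0 0 0 0 0 0"

```text
t: 14.2
ee_pos: [0.5288, 0.1261, 0.0552]
ee_rot: [[-0.987, -0.162, 0.001], [-0.162, 0.987, 0.002], [-0.002, 0.002, -1.0]]
force: [-1.5, 5.0, 6.0]
grip_width: 0.0049
grip_force: 59.8
```

Request:
drive_tool --series "0 0 0 0 -0.002 0 0;0 0 0 0 0 0 0"

```text
t: 14.4
ee_pos: [0.5295, 0.1253, 0.0552]
ee_rot: [[-0.987, -0.162, 0.002], [-0.162, 0.987, 0.004], [-0.003, 0.003, -1.0]]
force: [1.4, 9.6, 3.6]
grip_width: 0.0047
grip_force: 59.5
```

Request:
drive_tool --series "0 0 0 0 -0.002 0 0;0 0 0 0 -0.001 0 0;0 0 0 0 0 0 0;0 0 0 0 0 0 0"

```text
t: 14.8
ee_pos: [0.53, 0.1251, 0.0555]
ee_rot: [[-0.986, -0.164, 0.003], [-0.164, 0.986, 0.006], [-0.004, 0.006, -1.0]]
force: [0.9, 17.4, 3.1]
grip_width: 0.0049
grip_force: 59.6
```

Request:
drive_tool --series "0 0 0 0 0 0 0.5;0 0 0 0 0 0 0.5;0 0 0 0 0 0 0.5;0 0 0 0 0 0 0.5;0 0 0 0 0 -0.04 0.5;0 0 0 0 0 -0.04 0.5;0 0 0 0 0 -0.045 0.5;0 0 0 0 0 -0.045 0;0 0 0 0 0 -0.045 0;0 0 0 0 0 -0.045 0;0 0 0 0.01 0.05 0 0;0 0 0 0.01 0.05 0 0;0 0 0 0.01 0.05 0 0;0 0 0 0 0 0 0"

```text
t: 16.2
ee_pos: [0.4728, 0.2668, 0.3135]
ee_rot: [[-0.985, -0.171, -0.002], [-0.171, 0.985, 0.001], [0.002, 0.001, -1.0]]
force: [-0.2, -0.0, 0.2]
grip_width: 0.0
grip_force: 0.0
```

```bash
python3 -c "
from m import *
from go import go
go((.44,-.019,.30),(.44,-.019,.2))
for n in('top','side'): 
  p,d=grab_frame(n);measure(n,p,d)
  if n=='top':cv2.imwrite('pics/crate.png',cv2.resize(p[140:290,190:490],None,fx=2.66,fy=2.66))"|grep -E 'F|shift|crate|bottle|packet|tray|foot|iso'
```

```text
t 16.2 [0.4728 0.2668 0.3135] F [-0.2 -0.   0.2] tooly yaw 99.8 z [-0.002  0.001 -1.   ] j [-58.   4.  26.  93.  -2.  84.  68.] w 0.000
(0.44, -0.019, 0.3) shift [ 0.081  -0.2761  0.0133] len 0.288
(0.44, -0.019, 0.2) shift [-0.0002 -0.0001  0.1   ] len 0.100
top isotop 615 zmed 0.051 z95 0.065 yaw 13.0 c [ 0.5703 -0.3763] sz [0.081 0.081]
top crate 411 zmed 0.078 z95 0.082 yaw 10.0 c [0.539 0.059] sz [0.165 0.142]
top tray 530 zmed 0.211 z95 0.215 yaw 9.5 c [ 0.5644 -0.0799] sz [0.127 0.161]
top foot 333 zmed 0.019 z95 0.023 yaw 9.8 c [ 0.5047 -0.1449] sz [0.044 0.074]
top packet 594 zmed 0.054 z95 0.057 yaw 8.8 c [0.6801 0.1105] sz [0.06  0.087]
top bottle 80 zmed 0.128 z95 0.132 yaw 24.8 c [0.392  0.1705] sz [0.023 0.025]
side isotop 436 zmed 0.053 z95 0.070 yaw 12.2 c [ 0.57   -0.3812] sz [0.084 0.082]
side crate 154 zmed 0.077 z95 0.083 yaw 3.2 c [0.532  0.1088] sz [0.168 0.048]
side tray 439 zmed 0.209 z95 0.216 yaw 9.5 c [ 0.5638 -0.0854] sz [0.133 0.173]
side foot 1250 zmed 0.018 z95 0.025 yaw 8.0 c [ 0.5679 -0.1206] sz [0.185 0.125]
side packet 99 zmed 0.054 z95 0.059 yaw -6.0 c [0.6772 0.131 ] sz [0.067 0.053]
side bottle 41 zmed 0.126 z95 0.132 yaw -21.2 c [0.3896 0.1658] sz [0.022 0.031]
```

View pics/crate.png

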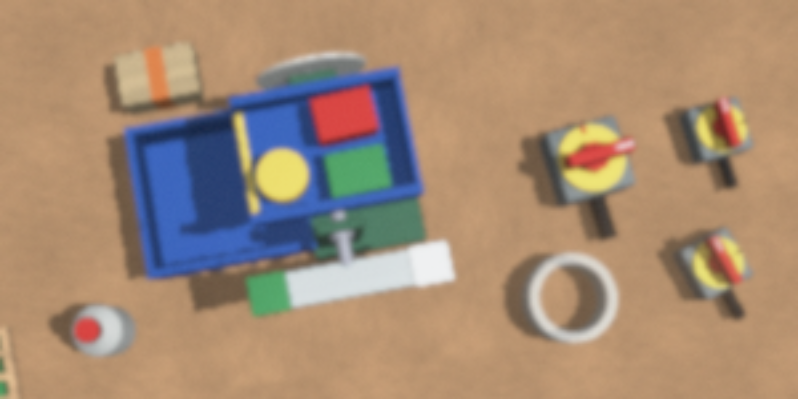

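The crate is against the foot, about 121 mm along and within 3 mm laterally. The packet, bottle, tape roll and isolator haven't moved. Next I press the green tread.

Request:
drive_tool --series "0 0 0 0.0114 -0.0344 0.0017 0;0 0 0 0.0114 -0.0344 0.0017 0;0 0 0 0.0114 -0.0344 0.0017 0;0 0 0 0.0114 -0.0344 0.0017 0;0 0 0 0.0114 -0.0344 0.0017 0;0 0 0 0.0114 -0.0344 0.0017 0;0 0 0 0.0114 -0.0344 0.0017 0;0 0 0 0.0114 -0.0344 0.0017 0;0 0 0 0 0 0.03 0;0 0 0 0 0 0.03 0;0 0 0 0 0 0.03 0;0 0 0 0 0 0 0;0 0 0 0 0 0 0"

```text
t: 17.6
ee_pos: [0.4305, -0.0279, 0.2113]
ee_rot: [[-0.987, -0.158, -0.001], [-0.158, 0.987, -0.0], [0.001, -0.0, -1.0]]
force: [1.1, 0.3, 0.9]
grip_width: -0.0004
grip_force: 0.0
```

```bash
python3 -c "
from go import go
go((.4295,-.02,.2),(.4295,-.02,.12))"
```

```text
t 17.6 [ 0.4305 -0.0279  0.2113] F [1.1 0.3 0.9] tooly yaw 99.1 z [-0.001 -0.    -1.   ] j [-47. -11.  40. 116.   7.  73.  90.] w -0.000
(0.4295, -0.02, 0.2) shift [-0.0003  0.0079  0.0113] len 0.014
(0.4295, -0.02, 0.12) shift [-0.0001  0.      0.08  ] len 0.080
```

Request:
drive_tool --series "0 0 0 0 0.008 0.016 0;0 0 0 0 0 0.01 0;0 0 0 0 0 0.01 0;0 0 0 0 0 0.008 0;0 0 0 0 0 0.008 0;0 0 0 0 0 0.008 0;0 0 0 0 0 0.008 0;0 0 0 0 0 0.008 0;0 0 0 0 0 0.006 0;0 0 0 0 0 0 0"

```text
t: 18.6
ee_pos: [0.4304, -0.0191, 0.1291]
ee_rot: [[-0.987, -0.16, 0.002], [-0.16, 0.987, -0.0], [-0.002, -0.0, -1.0]]
force: [0.6, 0.6, 1.2]
grip_width: -0.0001
grip_force: 0.4
```

```bash
cat > tilt.py <<'E'
from m import *
from go import go
def tilt():
    go()
    c,s=np.cos(np.radians(9.3)),np.sin(np.radians(9.3))
    for n in('top','side'):
        p,d=grab_frame(n);X=cloud(n,p,d)-[.5645,-.079,0];H,S,V=hsv(p)
        sx=X[...,0]*c+X[...,1]*s;sy=-X[...,0]*s+X[...,1]*c;z=X[...,2]
        m=(abs(sx+.13)<.014)&(abs(sy)<.1)&(z>.08)&(z<.26)&((S<60)|(sy<0))
        f=np.polyfit(sy[m],z[m],1);r=abs(z-np.polyval(f,sy))<.01
        f=np.polyfit(sy[m&r],z[m&r],1);print(n,"tilt",np.degrees(np.arctan(-f[0])).round(1),(m&r).sum(),m.sum())
        for k,h in dict(red=((H<8)|(H>172))&(S>140),yel=(H>18)&(H<35)&(S>120)&(V>90),grn=(H>45)&(H<90)&(S>90)).items():
            q=h&(abs(sx)<.085)&(sy>-.09)&(sy<.22)&(z>.025)
            if q.sum()>5:print(n,k,q.sum(),np.nanmedian(sx[q]).round(3),np.nanmedian(sy[q]).round(3),np.nanmedian(z[q]).round(3))
    return p
if __name__=="__main__":tilt()
E
python3 tilt.py
```

```text
t 18.6 [ 0.4304 -0.0191  0.1291] F [0.6 0.6 1.2] tooly yaw 99.2 z [ 0.002 -0.    -1.   ] j [-47.  -5.  43. 122.   4.  62.  93.] w -0.000
top tilt 32.8 312 511
top red 395 0.027 0.079 0.156
top yel 57 -0.011 0.121 0.075
top grn 200 -0.019 0.07 0.154
side tilt 10.5 85 344
side red 199 0.021 0.092 0.135
side grn 345 -0.029 -0.01 0.083
```

Request:
drive_tool --series "0 0 0 0 0 0.006 0;0 0 0 0 0 0.003 0;0 0 0 0 0 0 0"

```text
t: 19.0
ee_pos: [0.4301, -0.0188, 0.1201]
ee_rot: [[-0.987, -0.161, 0.001], [-0.161, 0.987, 0.0], [-0.001, -0.0, -1.0]]
force: [1.5, 0.8, 2.0]
grip_width: -0.0002
grip_force: 1.2
```

```bash
python3 tilt.py; python3 -c "
import numpy as np
from scipy.optimize import brentq
# expected tilt from TCP height: inner edge at y
for y in(.062,.066,.07):
  f=lambda a,z:.165+.008*np.cos(a)-(y-.008*np.sin(a))/np.cos(a)*np.sin(a)-z
  print(y,[round(np.degrees(brentq(f,0,1.2,(z,))),1) for z in(.129,.124,.12,.116)])"
```

```text
t 19.0 [ 0.4301 -0.0188  0.1201] F [1.5 0.8 2. ] tooly yaw 99.2 z [ 0.001  0.    -1.   ] j [-47.  -4.  43. 123.   3.  60.  94.] w -0.000
top tilt 37.6 312 501
top red 177 0.021 0.165 0.065
top yel 24 -0.041 0.146 0.264
top grn 71 -0.039 0.196 0.064
side tilt 13.1 54 317
side red 118 0.022 0.155 0.065
side grn 398 -0.033 -0.011 0.065
0.062 [np.float64(36.5), np.float64(39.7), np.float64(42.0), np.float64(44.1)]
0.066 [np.float64(34.7), np.float64(37.8), np.float64(40.0), np.float64(42.2)]
0.07 [np.float64(33.0), np.float64(36.0), np.float64(38.3), np.float64(40.4)]
```

Request:
drive_tool --series "0 0 0 0 0 0.003 0;0 0 0 0 0 0 0;0 0 0 0 0 0 0;0 0 0 0 0 0 0;0 0 0 0 0 0 0;0 0 0 0 0 0 0;0 0 0 0 0 0 0;0 0 0 0 0 0 0;0 0 0 0 0 0 0;0 0 0 0 0 0 0;0 0 0 0 0 0 0;0 0 0 0 0 0 0"

```text
t: 20.3
ee_pos: [0.4297, -0.0187, 0.1169]
ee_rot: [[-0.987, -0.161, 0.001], [-0.161, 0.987, 0.0], [-0.001, 0.0, -1.0]]
force: [2.4, 1.0, 4.9]
grip_width: 0.0002
grip_force: 2.4
```

```bash
python3 - <<'E'
from tilt import *
p=tilt()
q,_=grab_frame('top')
a=cv2.resize(p[140:250,230:370],None,fx=2.85,fy=2.85,interpolation=cv2.INTER_CUBIC);b=cv2.resize(q[150:260,220:360],None,fx=2.85,fy=2.85,interpolation=cv2.INTER_CUBIC)
cv2.imwrite("pics/tilt.png",np.hstack([a,b]))
E
```

```text
t 20.3 [ 0.4297 -0.0187  0.1169] F [2.4 1.  4.9] tooly yaw 99.2 z [ 0.001  0.    -1.   ] j [-47.  -4.  43. 123.   3.  60.  94.] w 0.000
top tilt 39.2 312 494
top red 180 0.02 0.162 0.064
top yel 26 -0.008 0.17 0.037
top grn 80 -0.04 0.195 0.064
side tilt 14.6 69 313
side red 118 0.022 0.156 0.064
side grn 412 -0.033 -0.011 0.066
```

View pics/tilt.png

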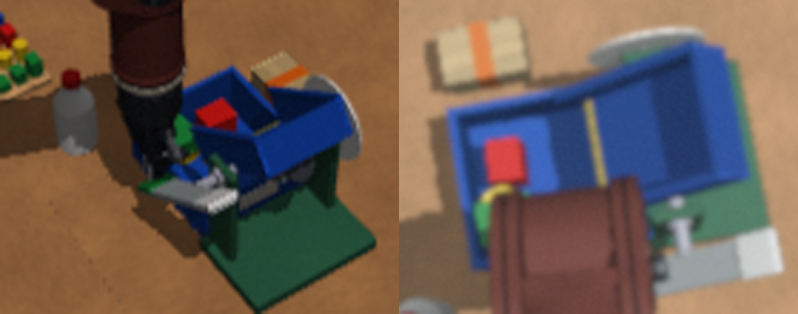

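The tray is empty. The red, green and yellow pieces are all in the crate, px (505,160), (485,215) and (497,190) in the right-hand panel. Tilt reads about 39–40°, and the hold is over 1 s. Now I level the tray with the white tread.

Request:
drive_tool --series "0 0 0 0 0 -0.046 0;0 0 0 0 0 -0.046 0;0 0 0 0 0 -0.046 0;0 0 0 0 0 -0.045 0;0 0 0 0 -0.0378 0 0;0 0 0 0 -0.0378 0 0;0 0 0 0 -0.0378 0 0;0 0 0 0 -0.0378 0 0;0 0 0 0 0 0 0;0 0 0 0 0 0.03 0;0 0 0 0 0 0.02 0;0 0 0 0 0 0 0"

```text
t: 21.65
ee_pos: [0.4514, -0.1673, 0.247]
ee_rot: [[-0.987, -0.161, -0.006], [-0.161, 0.987, 0.0], [0.006, 0.001, -1.0]]
force: [-0.2, 0.6, 0.1]
grip_width: 0.0002
grip_force: 0.0
```

```bash
python3 -c "
from tilt import *
go((.4534,-.1681,.23),(.4534,-.1681,.173))"
```

```text
t 21.6 [ 0.4514 -0.1673  0.247 ] F [-0.2  0.6  0.1] tooly yaw 99.2 z [-0.006  0.    -1.   ] j [-44.  -6.  56. 107.   5.  77. 110.] w 0.000
(0.4534, -0.1681, 0.23) shift [-0.002  -0.0011  0.0169] len 0.017
(0.4534, -0.1681, 0.173) shift [-0.0003 -0.0001  0.057 ] len 0.057
```

Request:
drive_tool --series "0 0 0 -0.002 0 0.01 0;0 0 0 0 0 0.01 0;0 0 0 0 0 0.008 0;0 0 0 0 0 0.008 0;0 0 0 0 0 0.008 0;0 0 0 0 0 0.008 0;0 0 0 0 0 0.008 0;0 0 0 0 0 0.006 0;0 0 0 0 0 0.004 0;0 0 0 0 0 0.002 0;0 0 0 0 0 0 0;0 0 0 0 0 0 0"

```text
t: 22.85
ee_pos: [0.4566, -0.1682, 0.1784]
ee_rot: [[-0.987, -0.16, 0.002], [-0.16, 0.987, -0.001], [-0.002, -0.001, -1.0]]
force: [1.9, -1.8, 6.0]
grip_width: 0.0002
grip_force: 2.4
```

```bash
python3 tilt.py
```

```text
t 22.9 [ 0.4566 -0.1682  0.1784] F [ 1.9 -1.8  6. ] tooly yaw 99.2 z [ 0.002 -0.001 -1.   ] j [-43.   0.  60. 112.  -0.  67. 116.] w 0.000
top tilt 3.8 327 327
top red 184 0.02 0.161 0.064
top yel 55 -0.003 0.084 0.158
top grn 317 -0.04 0.171 0.063
side tilt 15.4 147 420
side red 55 -0.077 -0.058 0.572
side grn 228 -0.038 0.157 0.059
```

Request:
drive_tool --series "0 0 0 0 0 0.004 0;0 0 0 0 0 0.0017 0;0 0 0 0 0 0 0;0 0 0 0 0 0 0"

```text
t: 23.35
ee_pos: [0.4563, -0.1682, 0.1726]
ee_rot: [[-0.987, -0.16, 0.001], [-0.16, 0.987, -0.001], [-0.001, -0.001, -1.0]]
force: [2.3, -3.1, 5.4]
grip_width: -0.0
grip_force: 2.7
```

```bash
python3 tilt.py|head -2
```

```text
t 23.4 [ 0.4563 -0.1682  0.1726] F [ 2.3 -3.1  5.4] tooly yaw 99.2 z [ 0.001 -0.001 -1.   ] j [-43.   1.  60. 113.  -1.  67. 116.] w -0.000
top tilt -0.4 323 325
```

Level. Now I back off and check everything.

Request:
drive_tool --series "0 0 0 0 0 -0.04 0;0 0 0 0 0 -0.04 0;0 0 0 0 0 -0.04 0;0 0 0 0 -0.045 -0.01 0;0 0 0 0 -0.045 0 0;0 0 0 0 -0.045 0 0;0 0 0 0 -0.045 0 0;0 0 0 0 -0.045 0 0;0 0 0 0 0 0 0;0 0 0 0 0 0 0"

```text
t: 24.45
ee_pos: [0.4892, -0.3828, 0.3018]
ee_rot: [[-0.988, -0.156, -0.002], [-0.156, 0.988, -0.0], [0.002, -0.0, -1.0]]
force: [0.4, 1.1, 0.2]
grip_width: -0.0001
grip_force: 0.0
```

```bash
python3 - <<'E'
from tilt import *
tilt()
p,d=grab_frame('top');measure('top',p,d)
q,_=grab_frame('side')
cv2.imwrite("pics/end.png",np.hstack([cv2.resize(p[130:290,130:430],(560,300)),cv2.resize(q[140:260,230:370],(240,206)) if 0 else cv2.resize(q[140:310,230:366],(240,300))]))
E
```

```text
t 24.4 [ 0.4892 -0.3828  0.3018] F [0.4 1.1 0.2] tooly yaw 99.0 z [-0.002 -0.    -1.   ] j [-13.  24.  65.  84. -21.  86. 150.] w -0.000
top tilt 0.8 654 654
top red 189 0.019 0.161 0.064
top yel 46 -0.004 0.172 0.037
top grn 328 -0.039 0.171 0.063
side tilt 0.5 316 318
side red 21 0.03 0.172 0.063
side yel 25 0.03 0.084 0.165
side grn 328 -0.051 0.143 0.064
top handle 103 zmed 0.088 z95 0.092 yaw -1.5 c [ 0.5652 -0.3688] sz [0.021 0.049]
top isotop 612 zmed 0.052 z95 0.065 yaw 11.0 c [ 0.5702 -0.3762] sz [0.082 0.08 ]
top crate 419 zmed 0.078 z95 0.082 yaw 10.0 c [0.539  0.0594] sz [0.165 0.142]
top tray 260 zmed 0.211 z95 0.214 yaw -6.8 c [ 0.6187 -0.0768] sz [0.047 0.168]
top gtread 198 zmed 0.173 z95 0.176 yaw 11.5 c [ 0.4232 -0.0181] sz [0.036 0.035]
top wtread 420 zmed 0.170 z95 0.174 yaw 8.8 c [ 0.4442 -0.1508] sz [0.037 0.099]
top foot 272 zmed 0.019 z95 0.023 yaw 11.2 c [ 0.5048 -0.1437] sz [0.042 0.072]
top packet 591 zmed 0.053 z95 0.058 yaw 8.5 c [0.6802 0.1104] sz [0.06  0.088]
top bottle 80 zmed 0.128 z95 0.132 yaw -18.8 c [0.3919 0.1705] sz [0.024 0.024]
top redb 0
top grnb 3
top yel 0
```

View pics/end.png

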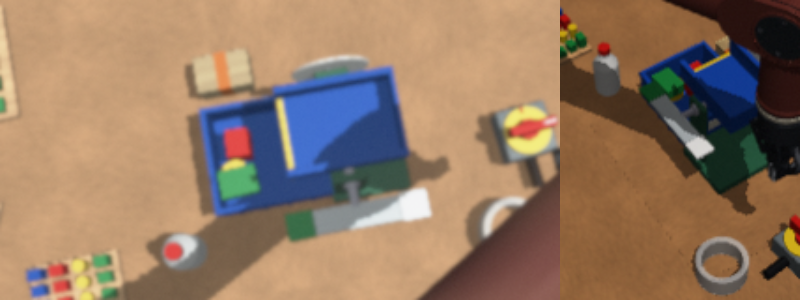

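The tray is level and empty. All three pieces are in the crate at px (237,160), the handle is off, and the packet, bottle, tape roll and sorter board are where they were.

```bash
python3 -c "
from cell import *
print(hand_in())"
```

```text
the job is handed in; nothing more can be done
None
```

I handed the job in after about 25 s of robot time: the isolator is off, the crate is against the foot, all three blocks are in the crate, and the tray is back level (within 1°) after about 1.2 s at 39–40°; the bystanders are undisturbed.

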